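# Change over the grinding wheels in the bench wheel case

### The arm

A 6-joint arm with a two-finger parallel gripper is mounted at the origin on the work surface. World frame = base frame: x ahead of the robot, y to its left, z up, the work surface at z = 0. Lengths are in m, angles in rad, forces in N, time in s.
With the tool pointing down it reaches from about 0.275 to 0.875 m from the base axis. Payload 12.5 kg.
Tool frame: the origin (TCP) lies on the centre line of the jaws, within the pads' length; the fingertips stand r.finger_overhang ahead of it and the grasp point (between the pads) lies 3 mm ahead of it (r.finger_overhang is the distance from the TCP to the fingertips, in m); z points along the fingers, y is the line along which they close (so a half turn about z gives the same grasp; the last joint's range is limited). The gripper opens to 85 mm and grips with 20 to 120 N. Pads are 22 mm wide; open, the fingers measure 114 mm over their backs; the gripper's body (76 mm by 85 mm) begins 54 mm behind the grasp point. The pads swing forward as they close: fully open they stand 13 mm farther back than shut.
Start: joints at [1.24, 0.351, 1.652, -0, 1.139, -0.085], TCP at [0.134, 0.533, 0.253] pointing down, gripper open.
Joint ranges: [-2.75, 2.75], [-0.79, 2.1], [0.01, 2.65], [-1.57, 4.71], [0.07, 3.14], [-2.87, 2.87]. Speed limits (rad/s): [2.22, 2.22, 2.79, 3.14, 3.14, 3.14].

### API

Orientations are given as a unit quaternion [x, y, z, w].
In Python, from cell import r, optics gives the robot as it stands. The module is installed in compiled form; this text tells all that it offers. Calls block until the motion is done:
- r.move_to(position, orientation): joint-space move of the TCP to a pose.
- r.move_linear(position, rot=None, vel=0.15): straight line of the TCP; rot=None keeps the orientation; vel is the mean speed in m/s.
- r.set_joints(angles): joint-space move.
- r.set_gripper(opening, squeeze=None): opening from 0.0 (shut) to 1.0 (fully open); squeeze is the grip in N (None keeps the last); returns when the fingers have stopped.
- r.sleep(seconds).
- r.inverse_kinematics(position, orientation): joint angles nearest the present ones, or None.
- optics.get_image(name): name is "scene" or "top"; returns a dict with "pixels" (400x640x3 uint8, red, green, blue), "depth" (400x640 float32, m along the optical axis (not along the pixel's ray), 0 where there is no reading), "fx", "fy", "cx", "cy" (pixels), "D" ([k1, k2, p1, p2, k3] as OpenCV has them; the pictures are not rectified), "camera_from_world" (4x4, takes a point from world to camera coordinates). Camera axes: x right, y down, z forward; pixel columns grow to the right and rows downward; lengths in m; the calibration is good to about 2 mm. A picture is of the moment at which its call begins.
A pose or a line that the arm cannot do raises r.PlanningError and nothing moves.
- r.hand_in(): hands the job in; it is judged then, once.
Readings, each from a call of its own:
- r.current_t(): time.
- r.current_q(): joint angles.
- r.current_qvel(): joint speeds.
- r.current_effort(): joint torques, N m.
- r.current_tool_pos(): TCP position.
- r.current_ee_rot(): TCP orientation.
- r.current_contact_force(): force on the tool from outside, world axes, zero at the start.
- r.current_torque(): the same for the moment, N m.
- r.current_opening(): opening from 0.0 (shut) to 1.0 (fully open).
- r.current_finger_force(): force on a finger pad.
Only numpy, scipy, OpenCV 4.12 (cv2) and the standard library are available. Lean on these libraries where they do the work, as an engineer would, in place of code of your own. Each camera call takes 0.05 s, during which the arm holds its last target. There are 200 camera calls.

### The job

Take the two small, worn-down grinding wheels out of the wheel case and lay them in the round steel scrap dish; push the dispenser's spring flap in, lift out every new wheel it holds and stand each on its rim in a free notch of the case's rails, leaving the good wheel already there where it is. When they are all in, slide the clear cover over them until its tab clicks behind the ledge. Do not let a new wheel fall (a dropped wheel is scrap), and leave the other things on the bench alone.

Things in the scene. Friction and masses are not known exactly. Their poses are not given: they have to be found in the camera images.
- case: grey wheel case, 128 (x) x 232 (y) x 53 mm, fixed, may be yawed; origin: centre of its underside. Half towards -x: a deck, 42 mm up, over which the cover waits. Half towards +x: an open bay, x 6 to 60, y -112 to 112 mm inside, with two notched rails along y (see notch0). Side guides along x reach 53 mm up, the far wall 42 mm with the tab's ledge on top
- notch0 (a point): centre of a new wheel when it stands on its rim in notch 0 of 5 (notches 0 to 4 run along the case's +y, 36 mm apart), axis along the case's y: case x 33, y -72, 25 mm up. Two steel rails along y, 5 mm wide, 11 mm apart inside, tops 14 mm up, carry the wheel; comb teeth on them, 5 mm high (tops 19 mm up), leave notches 18 mm wide for the 10 mm thick wheels
- notch4 (a point): the same for notch 4, the last; notches 1, 2, 3 lie evenly between notch 0 and it
- cover (a joint): clear cover of the case, how far it is slid towards the case's +x, m: 0 fully open (over the deck), 0.064 fully home over the bay; stays where left (friction 1.5 N). From 0.052 on, a springy tab at the middle of its leading edge rides up over the ledge on the far wall (push of up to about 9 N) and has snapped down behind it by 0.063
- ridge (a point): top centre of the black thumb ridge across the cover: 8 mm (x) x 60 mm (y), standing 12 mm above the cover (cover top 49 mm, ridge top 61 mm above the bench); moves with the cover; push its -x side towards +x or pinch it
- tab (a joint): upward bend of the cover's springy white tab, rad: 0 is down flat; lifts to about 0.06 while it rides over the ledge
- dispenser: clear-walled dispenser with white ends, 78 (x) x 264 (y) x 91 mm, fixed, may be yawed; origin: centre of its underside. Top opening, shut by the clear flap: x -35 to 7, y -128 to 128 mm; its rim is 86 mm up, the housing beyond (x from 11 mm) 91 mm. Below, notched rails like the case's (pair centred on x -18, teeth to 30 mm up) hold up to five new wheels at y -72, -36, 0, 36, 72 mm
- flap (a joint): spring flap in the dispenser's top, rad: 0 shut and level, grows to 1.5 as it is pushed down and in. Hinged along y at x 7 mm, 86 mm up, on the +x side; 43 mm to its free edge; 0.03 N m shut, 0.1 N m at 1.4 rad. It swings clear above the wheels below. Fingers lowered astride a wheel, closing along the dispenser's y, press it in and hold it open at about 1.2 rad; it springs shut after
- new0: new green grinding wheel, 25 mm across, 10 mm thick; origin: its centre; its y axis is the wheel's axis; at the start it stands on its rim in the dispenser, axis along the dispenser's y, centre 36.5 mm above the bench (None if not there)
- new1: new green grinding wheel, 25 mm across, 10 mm thick; origin: its centre; its y axis is the wheel's axis; at the start it stands on its rim in the dispenser, axis along the dispenser's y, centre 36.5 mm above the bench (None if not there)
- new2: new green grinding wheel, 25 mm across, 10 mm thick; origin: its centre; its y axis is the wheel's axis; at the start it stands on its rim in the dispenser, axis along the dispenser's y, centre 36.5 mm above the bench (None if not there)
- new3: new green grinding wheel, 25 mm across, 10 mm thick; origin: its centre; its y axis is the wheel's axis; at the start it stands on its rim in the dispenser, axis along the dispenser's y, centre 36.5 mm above the bench (None if not there)
- new4: new green grinding wheel, 25 mm across, 10 mm thick; origin: its centre; its y axis is the wheel's axis; at the start it stands on its rim in the dispenser, axis along the dispenser's y, centre 36.5 mm above the bench (None if not there)
- good: green grinding wheel like the new ones, 25 mm across, 10 mm thick, standing in a notch of the case; stays there; origin: its centre, y its axis
- worn0: worn green grinding wheel, 18 mm across, 10 mm thick, standing in a notch of the case with its centre 21 mm above the bench; origin: its centre, y its axis
- worn1: worn green grinding wheel, 18 mm across, 10 mm thick, standing in a notch of the case with its centre 21 mm above the bench; origin: its centre, y its axis
- dish: round open steel scrap dish, 84 mm across, 26 mm high, wall 3 mm, loose on the bench; origin: centre of its underside
- articulator: brass articulator, 95 x 75 x 126 mm, two plates on posts with plaster discs between; origin: centre of its underside; loose on the bench, to be left alone
- dappen: frosted glass dappen dish, waisted, 40 mm across, 30 mm high; origin: centre of its underside; loose on the bench, to be left alone
- plaster_cast: white plaster cast of a dental arch, about 60 x 60 x 28 mm; origin: in the middle of its underside; loose on the bench, to be left alone
- big_wheel: large green grinding wheel lying flat, 76 mm across, 13 mm thick; origin: centre of its underside; loose on the bench, to be left alone
- file: steel file, 130 mm blade, with a 105 mm beech handle; origin: where they meet, at bench height; blade towards its +x; loose on the bench, to be left alone
- plaster_knife: plaster knife, 85 mm steel blade, 100 mm dark wooden handle; origin: where they meet, at bench height; blade towards its +x; loose on the bench, to be left alone
Mind the look-alikes: they are no part of the job. Leave any blue or turquoise look-alike of the dish alone.

How it is judged:
On the way, in this order (a step that is already met when the one before it is completed fails the run):
1. the two worn wheels are in the scrap dish, and the good wheel and every new wheel stand in notches of the case (x of new0 in the frame of case between 0.027 and 0.039 m and y of new0 in the frame of case between -0.085 and 0.085 m and z of new0 in the frame of case between 0.022 and 0.028 m and angle between the y axis of each of new0, new1, new2, new3, new4, good and the y axis of case, either way round below 0.2 rad and x of new1 in the frame of case between 0.027 and 0.039 m and y of new1 in the frame of case between -0.085 and 0.085 m and z of new1 in the frame of case between 0.022 and 0.028 m and x of new2 in the frame of case between 0.027 and 0.039 m and y of new2 in the frame of case between -0.085 and 0.085 m and z of new2 in the frame of case between 0.022 and 0.028 m and x of new3 in the frame of case between 0.027 and 0.039 m and y of new3 in the frame of case between -0.085 and 0.085 m and z of new3 in the frame of case between 0.022 and 0.028 m and x of new4 in the frame of case between 0.027 and 0.039 m and y of new4 in the frame of case between -0.085 and 0.085 m and z of new4 in the frame of case between 0.022 and 0.028 m and x of good in the frame of case between 0.027 and 0.039 m and y of good in the frame of case between -0.085 and 0.085 m and z of good in the frame of case between 0.022 and 0.028 m and horizontal distance between each of worn0, worn1 and dish below 0.038 m and z of worn0 in the frame of dish between 0 and 0.03 m and z of worn1 in the frame of dish between 0 and 0.03 m), for 0.2 s.
2. the cover is fully home and its tab has dropped behind the ledge (value of joint cover above 0.0615 m and value of joint tab below 0.03 rad), for 0.2 s.
At the end, for the whole second after the job is handed in: New and good wheels stand on their rims in case notches (centre within 6 mm across, 3 mm in height; axis within 0.2 rad); both worn wheels lie in the dish (within 38 mm of its centre); cover at 0.0615 m or more, tab down (under 0.03 rad); flap shut; all at rest (all of step 1 and all of step 2 and linear speed of each of new0, new1, new2, new3, new4, good, worn0, worn1 below 0.02 m/s and value of joint flap below 0.15 rad); the robot touches nothing.
It fails at once if a new wheel or the good wheel falls on the bench (height (world z) of any of new0, new1, new2, new3, new4, good below 0.016 m).
It fails at once if the good wheel is taken out of its notch (distance of good from where it was at the start of the episode above 0.015 m).
It fails at once if a bystander is shifted by more than 3 cm (distance of any of articulator, dappen, plaster_cast, big_wheel, file, plaster_knife from where it was at the start of the episode above 0.03 m).
Of new0, new1, new2, new3, new4 only 3 to 4 are there at a start; the rules pass over those that are not, and their reading is None.
At some moment in a run one of dish may be knocked a few centimetres aside while the robot is not near it.
It also fails if it takes over 210 s, if anything falls off the work surface, if the arm or the gripper's body presses on something with over 40 N, if the wrist force passes 120 N, or if a joint passes its speed limit or range.

## Working session

There is one attempt and no reset: what is moved stays moved. The work goes in short steps, each a Python script; the robot and the scene stay as the last script left them, time stands still between calls to the robot, and variables do not carry over. Pictures are saved under pics/ and viewed, at most 14 in all, crops included, and the job is handed in when it is done.

```bash
mkdir -p pics; cat > h.py <<'E'
import numpy as np, cv2
from cell import r, optics
def grab(n):
    im=optics.get_image(n); im['K']=np.array([[im['fx'],0,im['cx']],[0,im['fy'],im['cy']],[0,0,1]]); im['D']=np.array(im['D'],float)
    im['T']=np.array(im['camera_from_world']); return im
def save(im,name,box=None,s=1):
    p=im['pixels'][:,:,::-1]
    if box: p=p[box[1]:box[3],box[0]:box[2]]
    cv2.imwrite('pics/'+name,cv2.resize(np.ascontiguousarray(p),None,fx=s,fy=s,interpolation=cv2.INTER_CUBIC))
def at_z(im,u,v,z):  # pixel ray cut with plane world z
    d=cv2.undistortPoints(np.array([[[u,v]]],float),im['K'],im['D'])[0,0]
    R,t=im['T'][:3,:3],im['T'][:3,3]; o=-R.T@t; w=R.T@np.array([d[0],d[1],1]); return o+w*(z-o[2])/w[2]
def at_d(im,u,v):
    d=cv2.undistortPoints(np.array([[[u,v]]],float),im['K'],im['D'])[0,0]; q=im['depth'][int(v),int(u)]
    R,t=im['T'][:3,:3],im['T'][:3,3]; return R.T@(np.array([d[0]*q,d[1]*q,q])-t)
def proj(im,P):
    return cv2.projectPoints(np.array(P,float).reshape(-1,3),cv2.Rodrigues(im['T'][:3,:3])[0],im['T'][:3,3],im['K'],im['D'])[0][:,0]
E
python3 - <<'E'
from h import *
for n in('top','scene'):
    im=grab(n); save(im,n+'0.png',s=1.25); print(n,im['fx'],-im['T'][:3,:3].T@im['T'][:3,3]); np.save(n,im,allow_pickle=True)
print(r.finger_overhang,r.current_t(),r.current_ee_rot())
E
```

```text
top 418.23941287773755 [0.42040406 0.00956901 1.36333496]
scene 389.0971384975311 [ 1.3296663  -0.04799275  0.8226299 ]
0.022 0.1 [ 1.22594375e-01  9.92456732e-01 -4.92311714e-04 -1.09337622e-04]
```

View pics/top0.png

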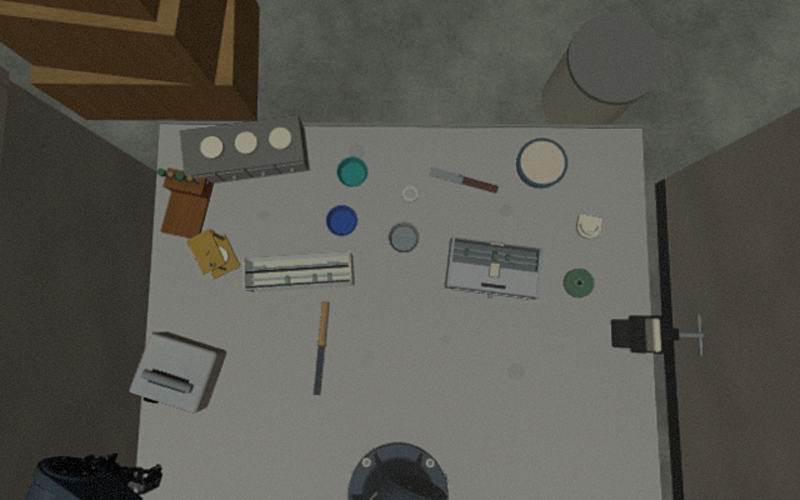

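View pics/scene0.png

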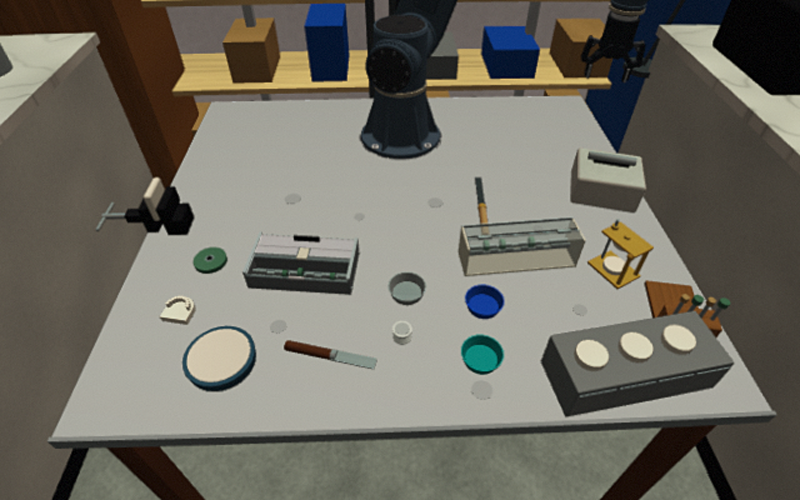

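The pictures (800-px scale) show:
- **Scrap dish candidates, top view:** grey steel (403,237), blue (342,220), turquoise (352,172), dappen (410,193), large pale plate (542,162). I choose the grey one.
- **Case:** (493,268).
- **Dispenser:** (299,271).

Next I take close crops to check.

```bash
python3 - <<'E'
from h import *
im=np.load('top.npy',allow_pickle=True).item()
p=im['pixels'][:,:,::-1]
def c(x0,y0,x1,y1,s): return cv2.resize(np.ascontiguousarray(p[y0:y1,x0:x1]),None,fx=s,fy=s,interpolation=cv2.INTER_CUBIC)
# case+dish crop, dispenser crop
a=c(300,170,440,245,5.7);b=c(190,195,290,240,8)
cv2.imwrite('pics/caseC.png',cv2.convertScaleAbs(a,alpha=1.5)); cv2.imwrite('pics/dispC.png',cv2.convertScaleAbs(b,alpha=1.5)); print(a.shape,b.shape)
E
```

```text
(428, 798, 3) (360, 800, 3)
```

View pics/caseC.png

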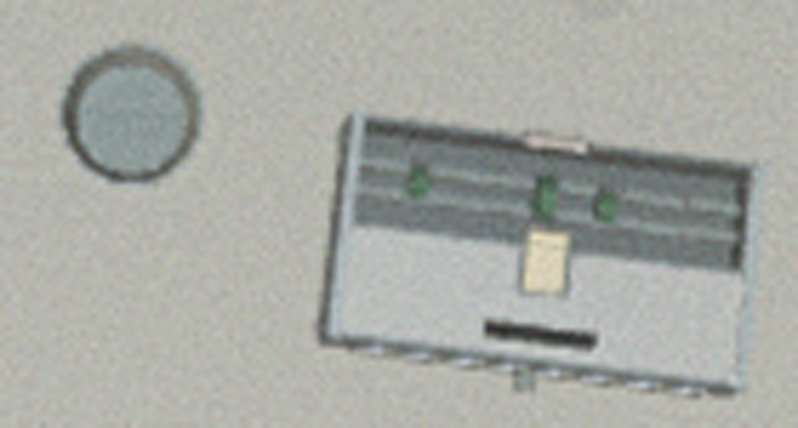

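View pics/dispC.png

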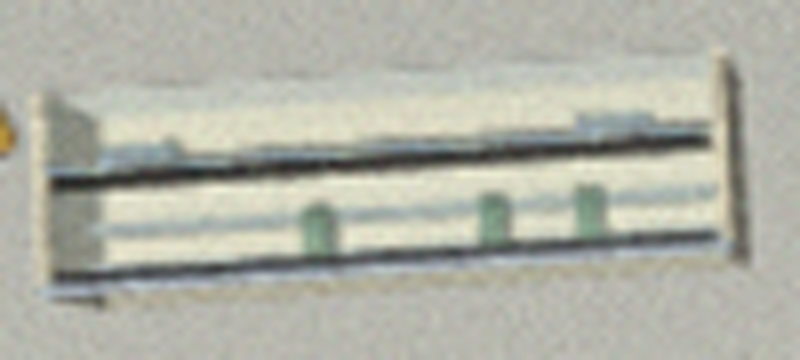

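Close crops (800-px scale, before undoing the zoom):
- **Dish:** grey steel, centred at (132,115) in the case crop.
- **Case wheels:** worn at (418,183) in notch 4 and (606,207) in notch 1. The good wheel at (545,197) is longer and stands in notch 2.
- **Dispenser:** three new wheels at (318,228), (495,218) and (590,210), which should be y +36, -36 and -72.

Now I fit the poses and check with an overlay.

```bash
cat > fit.py <<'E'
from h import *
from scipy.optimize import least_squares
def tw(p,M):
    M=np.array(M,float).reshape(-1,3); c,s=np.cos(p[2]),np.sin(p[2]); return np.c_[p[0]+c*M[:,0]-s*M[:,1],p[1]+s*M[:,0]+c*M[:,1],M[:,2]]
def fit(obs,p0):  # obs: list of (im, model pts, pixels)
    f=lambda p:np.concatenate([(proj(im,tw(p,M))-np.array(u)).ravel() for im,M,u in obs])
    s=least_squares(f,p0,loss='soft_l1'); return s.x,s.fun.reshape(-1,2)
E
python3 - <<'E'
from fit import *
top=np.load('top.npy',allow_pickle=True).item(); sc=np.load('scene.npy',allow_pickle=True).item()
cr=lambda L,x0,y0,s:[(x0+(a+.5)/s-.5,y0+(b+.5)/s-.5) for a,b in L]
g=.053
M=np.array([[.064,.116,g],[.064,-.116,g],[-.064,.116,g],[-.064,-.116,g],[.033,.072,.027],[.033,0,.03],[.033,-.036,.027]])
u=cr([(346,114),(758,165),(324,340),(742,390),(418,183),(545,197),(606,207)],300,170,5.7)
pc,e=fit([(top,M,u)],[.42,-.13,-.1]); print('case',pc,'\n',e.round(2))
Md=np.array([[-.018,.036,.042],[-.018,-.036,.042],[-.018,-.072,.042],[.039,.132,.091],[.039,-.132,.091]])
ud=cr([(318,228),(495,219),(590,210),(35,95),(735,50)],190,195,8)
pd,e=fit([(top,Md,ud)],[.37,.18,.05]); print('disp',pd,'\n',e.round(2))
np.save('poses',[pc,pd])
d=at_z(top,*cr([(132,115)],300,170,5.7)[0],.026); print('dish',d)
for nm,p in(('case',pc),('disp',pd)):
    a=sc['pixels'][:,:,::-1]
    x0,y0,x1,y1=(190,180,300,240) if nm=='case' else (360,165,475,225)
    s=7;b=cv2.convertScaleAbs(cv2.resize(np.ascontiguousarray(a[y0:y1,x0:x1]),None,fx=s,fy=s,interpolation=cv2.INTER_CUBIC),alpha=1.3)
    th=np.linspace(0,2*np.pi,40)
    if nm=='case':
        L=[[[sx*.064,sy*.116,g] for sx,sy in((1,1),(-1,1),(-1,-1),(1,-1),(1,1))]]
        ws=[(.033,.072,.021,.009),(.033,0,.025,.0125),(.033,-.036,.021,.009)]
    else:
        L=[[[x,y,z] for x,y in((.039,.132),(-.039,.132),(-.039,-.132),(.039,-.132),(.039,.132))] for z in(0,)]+[[[-.035,.128,.086],[-.035,-.128,.086],[.007,-.128,.086],[.007,.128,.086],[-.035,.128,.086]],[[.039,.132,.091],[.039,-.132,.091]]]
        ws=[(-.018,y,.0365,.0125) for y in(.036,-.036,-.072)]
    for x,y,z,R in ws: L.append(np.c_[x+R*np.cos(th),y+0*th,z+R*np.sin(th)])
    for l in L: cv2.polylines(b,[((proj(sc,tw(p,l))-[x0,y0]+.5)*s-.5).round().astype(int)],False,(0,0,255),1)
    cv2.imwrite(f'pics/sc_{nm}.png',b)
E
```

```text
case [ 0.55967237 -0.23692298 -0.11242613] 
 [[ 0.29 -0.23]
 [ 1.17 -0.42]
 [-0.28  0.16]
 [ 0.38  0.42]
 [-0.65  0.04]
 [-0.48  0.15]
 [-0.18 -0.15]]
disp [0.54546478 0.25067821 0.0712003 ] 
 [[ 0.07  0.47]
 [ 0.76  0.17]
 [ 0.27  0.58]
 [-0.15 -0.8 ]
 [-1.17 -0.49]]
dish [ 0.63833822 -0.00925411  0.026     ]
```

View pics/sc_case.png

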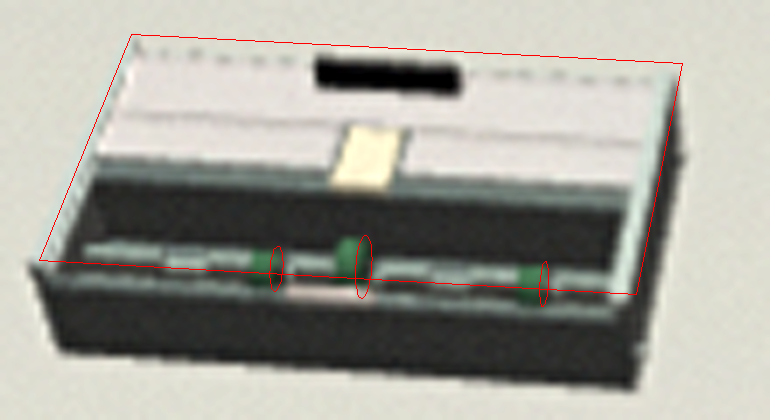

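View pics/sc_disp.png

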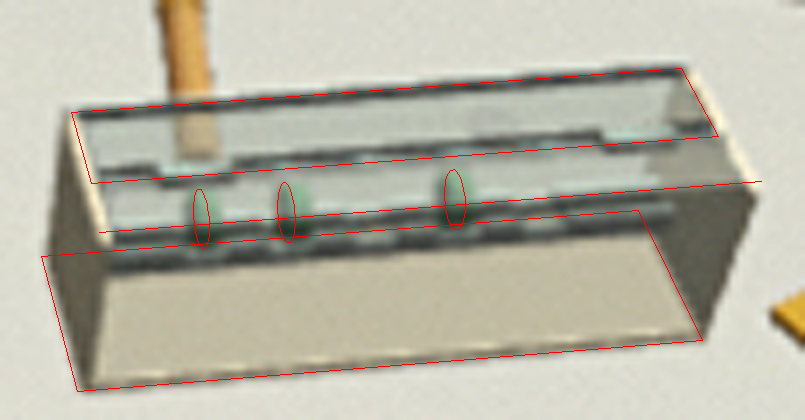

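Overlay: the fit is right to about 1–1.5 px in the scene view. The case wheels sit at (264,266), (352,258) and (531,284) against drawn (277,268), (363,267) and (543,284). A joint fit over both views will settle it.

```bash
python3 - <<'E'
from fit import *
top=np.load('top.npy',allow_pickle=True).item(); sc=np.load('scene.npy',allow_pickle=True).item()
cr=lambda L,x0,y0,s:[(x0+(a+.5)/s-.5,y0+(b+.5)/s-.5) for a,b in L]
g=.053
M=np.array([[.064,.116,g],[.064,-.116,g],[-.064,.116,g],[-.064,-.116,g],[.033,.072,.027],[.033,0,.03],[.033,-.036,.027]])
u=cr([(346,114),(758,165),(324,340),(742,390),(418,183),(545,197),(606,207)],300,170,5.7)
M2=np.array([[-.064,-.116,g],[-.064,.116,g],[.064,-.116,g],[.064,-.116,0],[.064,.116,0],[.033,.072,.030],[.033,0,.0375],[.033,-.036,.030]])
u2=cr([(132,38),(676,68),(33,264),(60,352),(635,389),(530,264),(351,237),(264,250)],190,180,7)
p0=np.load('poses.npy')
pc,e=fit([(top,M,u),(sc,M2,u2)],p0[0]); print('case',pc,'\n',e.round(1).tolist())
print('scene only',fit([(sc,M2,u2)],p0[0])[0])
Md=np.array([[-.018,.036,.042],[-.018,-.036,.042],[-.018,-.072,.042],[.039,.132,.091],[.039,-.132,.091]])
ud=cr([(318,228),(495,219),(590,210),(35,95),(735,50)],190,195,8)
Md2=np.array([[-.018,.036,.0365],[-.018,-.036,.0365],[-.018,-.072,.0365],[.039,.132,0],[.039,-.132,0],[.039,.132,.091]])
ud2=cr([(460,198),(295,211),(206,216),(705,340),(90,390),(757,188)],360,165,7)
pd,e=fit([(top,Md,ud),(sc,Md2,ud2)],p0[1]); print('disp',pd,'\n',e.round(1).tolist())
print('scene only',fit([(sc,Md2,ud2)],p0[1])[0])
np.save('poses',[pc,pd])
# cover ridge in both, case frame
for im,(a,b) in((top,cr([(540,334)],300,170,5.7)[0]),(sc,cr([(388,68)],190,180,7)[0])):
    q=at_z(im,a,b,.061)-[pc[0],pc[1],0]; c,s=np.cos(pc[2]),np.sin(pc[2]); print('ridge case',c*q[0]+s*q[1],-s*q[0]+c*q[1])
print('dish top',at_z(top,*cr([(132,115)],300,170,5.7)[0],.026),'scene',at_z(sc,407/1.25,282/1.25,.026))
# IK check
from scipy.spatial.transform import Rotation as R
for p,M in((pc,[.033,-.072,.05]),(pd,[-.018,-.072,.06]),(pd,[-.018,.036,.2])):
    for k in(0,np.pi):
        qd=(R.from_euler('z',p[2]+k)*R.from_euler('x',np.pi)).as_quat(); print(r.inverse_kinematics(tw(p,M)[0],qd))
E
```

```text
case [ 0.55996064 -0.23872136 -0.11630041] 
 [[1.0, -0.4], [1.8, -0.4], [0.2, -0.1], [0.9, 0.5], [-0.0, -0.1], [0.1, 0.1], [0.4, -0.2], [-0.7, -0.5], [0.3, -0.5], [0.1, -0.7], [0.6, -0.4], [0.8, -0.5], [0.9, 0.8], [0.4, 1.2], [0.5, 0.5]]
scene only [ 0.56017854 -0.23977174 -0.12048972]
disp [0.54554019 0.25192422 0.06787111] 
 [[-0.3, 0.4], [0.4, 0.2], [-0.1, 0.6], [-0.5, -1.0], [-1.5, -0.4], [-0.3, 0.2], [-0.8, 0.1], [-0.3, 0.3], [-0.0, 0.1], [-1.4, 0.1], [1.0, -0.8]]
scene only [0.54521203 0.25298494 0.06621809]
ridge case -0.04693055776480558 0.0007525379143077972
ridge case -0.044124140278861565 6.436196487220793e-05
dish top [ 0.63833822 -0.00925411  0.026     ] scene [ 0.6311633  -0.00846694  0.026     ]
[-5.63288215e-01  7.93849799e-01  1.45858638e+00 -4.44089210e-16
  8.89156475e-01  1.12380853e+00]
[-0.56328821  0.7938498   1.45858638  0.          0.88915648 -2.01778413]
[ 2.41204572e-01  6.37775008e-01  1.75096303e+00 -4.44089210e-16
  7.52854620e-01  1.74412979e+00]
[ 0.24120457  0.63777501  1.75096303  0.          0.75285462 -1.39746286]
[ 4.21808653e-01  4.94330192e-01  1.57414707e+00 -4.44089210e-16
  1.07311539e+00  1.92473387e+00]
[ 0.42180865  0.49433019  1.57414707  0.          1.07311539 -1.21685878]
```

```bash
cat > act.py <<'E'
from fit import *
from scipy.spatial.transform import Rotation as R
PC,PD=np.load('poses.npy'); OH=r.finger_overhang; UP=.2
quat=lambda yaw:(R.from_euler('z',yaw+np.pi)*R.from_euler('x',np.pi)).as_quat()
def over(xy,yaw,z=UP):
    c=r.current_tool_pos()
    if c[2]<UP-.005: r.move_linear([c[0],c[1],UP])
    r.move_to([xy[0],xy[1],z],quat(yaw))
def down(tip,vel=.08):
    c=r.current_tool_pos(); r.move_linear([c[0],c[1],tip+OH],vel=vel)
    return np.round(r.current_contact_force(),1)
def pick(p,mx,my,tip,op=.25):
    xy=tw(p,[mx,my,0])[0]; r.set_gripper(op,25); over(xy,p[2]); f=down(tip)
    r.set_gripper(0,25); o=r.current_opening(); f2=np.round(r.current_contact_force(),1)
    c=r.current_tool_pos(); r.move_linear([c[0],c[1],UP],vel=.12)
    print('pick f',f,f2,'open',round(o,3),round(r.current_opening(),3),'pad',np.round(r.current_finger_force(),1),'t',r.current_t(),flush=True)
def place(xy,yaw,tip,op=.25):
    over(xy,yaw); f=down(tip,.06); r.set_gripper(op); r.sleep(.1)
    c=r.current_tool_pos(); r.move_linear([c[0],c[1],UP])
    print('place f',f,'t',r.current_t(),flush=True)
E
python3 - <<'E'
from act import *
pick(PC,.033,.072,.0205)
place(np.array([.635,-.009])+[-.014,0],PC[2],.017,.2)
r.move_to([.45,.0,.25],quat(0))
for n in('top','scene'): np.save(n,grab(n),allow_pickle=True)
t=np.load('top.npy',allow_pickle=True).item()['pixels'][:,:,::-1][165:245,290:440]; s=np.load('scene.npy',allow_pickle=True).item()['pixels'][:,:,::-1][175:245,190:345]
f=lambda a:cv2.convertScaleAbs(cv2.resize(np.ascontiguousarray(a),(780,int(780*a.shape[0]/a.shape[1])),interpolation=cv2.INTER_CUBIC)[:300 if a.shape[0]==80 else 300],alpha=1.4)
cv2.imwrite('pics/w1.png',np.vstack([f(t),f(s)]))
E
```

```text
pick f [0.6 0.5 0.2] [0.3 0.3 1. ] open 0.105 0.101 pad 29.2 t 7.5333
place f [-0.8  0.4  0.3] t 12.6333
```

View pics/w1.png

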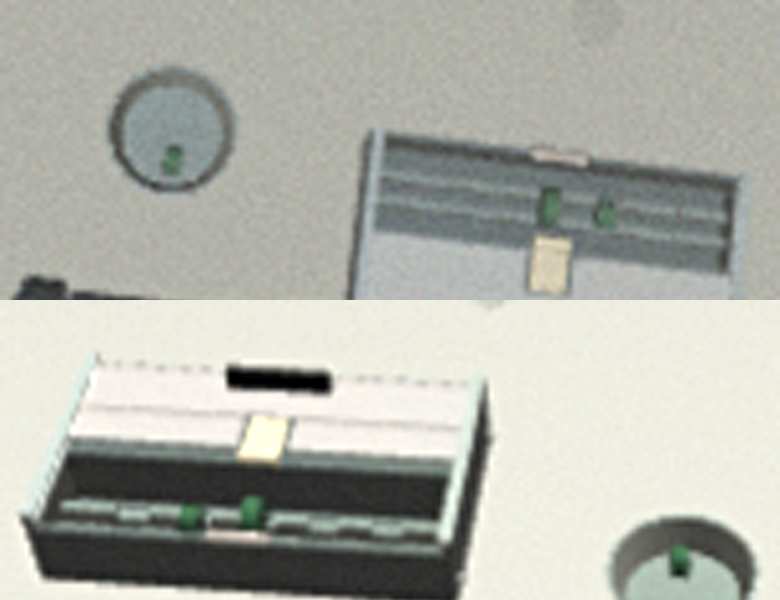

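The first worn wheel stands in the dish at (173,160) in the upper crop, and the dish has not moved. Next is the second worn wheel, with a template check on the dish before placing it.

```bash
cat >> act.py <<'E'
T0=np.load('top.npy',allow_pickle=True).item()['pixels'][174:206,307:340].copy()
def dish():  # shift of dish in px since the reference picture -> xy
    im=grab('top'); m=cv2.matchTemplate(im['pixels'][140:260,220:400].copy(),T0,cv2.TM_CCOEFF_NORMED); _,v,_,l=cv2.minMaxLoc(m)
    du=np.array([l[0]+220-307,l[1]+140-174]); xy=at_z(im,323.1+du[0],190+du[1],.026)[:2]-[.003,0]; print('dish',du,round(v,2),xy.round(3),flush=True); return xy
E
python3 - <<'E'
from act import *
pick(PC,.033,-.036,.0205)
d=dish()
place(d+[.014,0],PC[2],.017,.2)
pick(PD,-.018,.036,.0325)
im=grab('scene'); save(im,'n1.png',(190,60,510,260),2.5)
E
```

```text
pick f [-0.1 -0.8 -0.3] [-0.6 -0.   1.5] open 0.103 0.104 pad 29.1 t 18.7333
dish [0 0] 0.98 [ 0.635 -0.01 ]
place f [-0.3  0.3  0.4] t 24.25
pick f [-2.5 -0.2 -0.7] [-2.8  0.   0.2] open 0.115 0.104 pad 28.1 t 29.2833
```

View pics/n1.png

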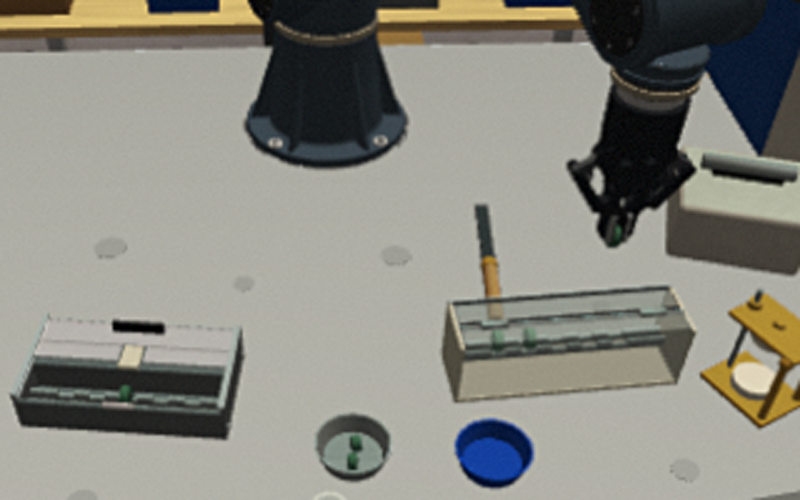

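Both worn wheels are in the dish, at (355,442) and (352,460). The new wheel is in the jaws at (615,235). I place it in notch 3, then bring the next one.

```bash
python3 - <<'E'
from act import *
put=lambda y:place(tw(PC,[.033,y,0])[0],PC[2],.0213,.2)
put(.036)
im=grab('scene'); a=im['pixels'][175:245,190:300].copy()
pick(PD,-.018,-.036,.0325)
im=grab('scene'); save(im,'n2.png',(190,160,430,250),3.3)
E
```

```text
place f [-1.   0.7  5.4] t 35.4417
pick f [-1.1 -0.9 -0.1] [-2.2 -0.1  0.7] open 0.111 0.109 pad 28.1 t 40.8667
```

View pics/n2.png

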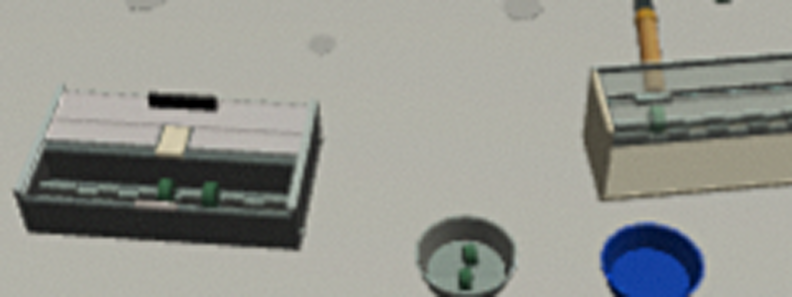

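The new wheel stands in notch 3 at (210,193), level with the good wheel at (165,188), and the next one is gripped. The remaining two follow.

```bash
python3 - <<'E'
from act import *
put=lambda y:place(tw(PC,[.033,y,0])[0],PC[2],.0215,.2)
put(.072)
pick(PD,-.018,-.072,.0325)
put(-.072)
r.move_to([.45,.0,.3],quat(0)); dish()
A=[]
for n,(x0,y0,x1,y1) in(('top',(290,165,440,245)),('scene',(190,175,345,245))):
    im=grab(n); np.save(n+'2',im,allow_pickle=True); a=im['pixels'][y0:y1,x0:x1,::-1]
    A.append(cv2.convertScaleAbs(cv2.resize(np.ascontiguousarray(a),(780,390),interpolation=cv2.INTER_CUBIC)[:300],alpha=1.4))
cv2.imwrite('pics/all.png',np.vstack(A))
save(grab('scene'),'disp2.png',(360,160,480,235),5)
E
```

```text
place f [-1.1  1.   4.2] t 46.675
pick f [-2.   0.4 -0.9] [-2.3  0.9  1.5] open 0.108 0.112 pad 28.1 t 51.8167
place f [0.7 0.3 2.3] t 57.9167
dish [-4 -9] 0.89 [0.664 0.003]
```

View pics/all.png

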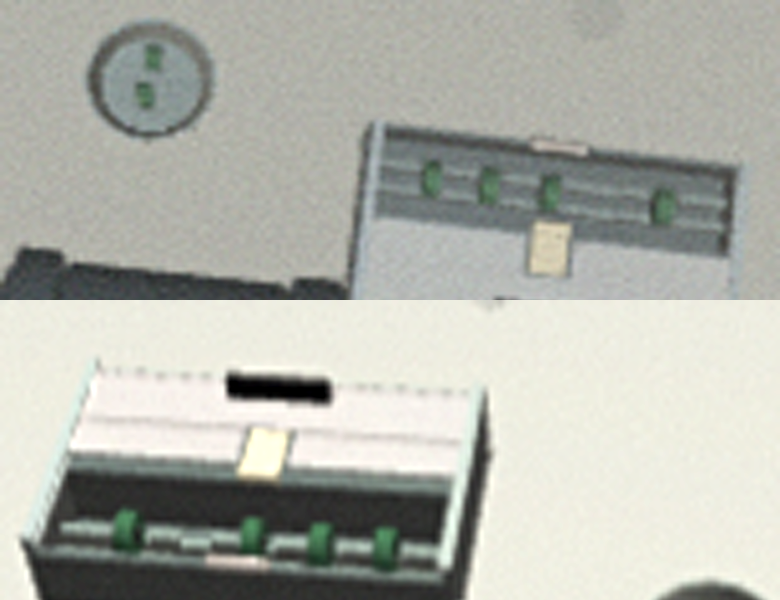

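View pics/disp2.png

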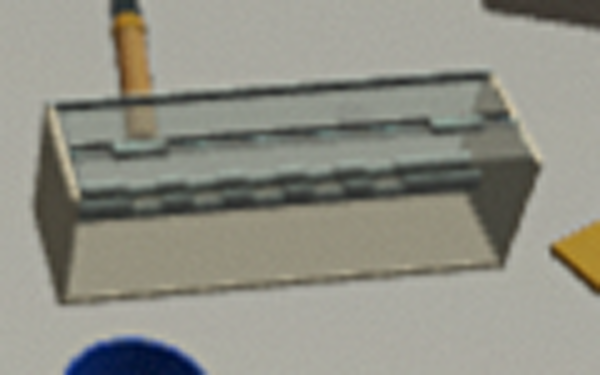

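All four wheels stand in the notches: (125,530), (252,535), (320,543) and (385,547) in the lower crop. The dispenser is empty and its flap is shut. The dish was knocked aside but still holds both worn wheels. I check the wheel heights, then push the cover home.

```bash
python3 - <<'E'
from act import *
im=np.load('scene2.npy',allow_pickle=True).item()
for y in(-.072,0,.036,.072):
    u,v=proj(im,tw(PC,[.033,y,.034]))[0]; print(y,np.median([at_d(im,u+a,v+b) for a in(-2,-1,0) for b in(-1,0,1)],0).round(3),tw(PC,[.033,y,.034])[0].round(3))
r.set_gripper(0,25); yaw=PC[2]; ex=np.array([np.cos(yaw),np.sin(yaw),0])
F=lambda:-r.current_contact_force()@ex
at=lambda x,z=.052+OH:tw(PC,[x,0,z])[0]
over(at(-.074)[:2],yaw,.15); f0=F(); r.move_linear(at(-.074),vel=.05); print('down',np.round(r.current_contact_force(),1))
x=-.074; log=[]
while x<.012:
    x+=.004 if x<-.012 else .001
    r.move_linear(at(x),vel=.03); f=F()-f0; log.append((round(x,3),round(float(f),1)))
    if f>(25 if x>-.004 else 30): break
print(log,r.current_tool_pos().round(4))
E
```

```text
-0.072 [ 0.581 -0.316  0.034] [ 0.584 -0.314  0.034]
0 [ 0.595 -0.245  0.037] [ 0.593 -0.243  0.034]
0.036 [ 0.599 -0.209  0.037] [ 0.597 -0.207  0.034]
0.072 [ 0.601 -0.173  0.037] [ 0.601 -0.171  0.034]
down [-0.2  0.1  0.7]
[(-0.07, 0.9), (-0.066, 0.9), (-0.062, 0.1), (-0.058, 0.7), (-0.054, 0.3), (-0.05, 0.8), (-0.046, 0.7), (-0.042, 0.4), (-0.038, 1.0), (-0.034, 0.5), (-0.03, 1.0), (-0.026, 0.2), (-0.022, -0.1), (-0.018, -0.1), (-0.014, 0.6), (-0.01, 2.6), (-0.009, 6.0), (-0.008, 5.4), (-0.007, 5.5), (-0.006, 5.6), (-0.005, 4.9), (-0.004, 3.2), (-0.003, 1.7), (-0.002, 1.1), (-0.001, 0.5), (0.0, 1.2), (0.001, 4.3), (0.002, 9.8), (0.003, 15.6), (0.004, 20.5), (0.005, 27.2)] [ 0.5612 -0.2388  0.0737]
```

The force trace shows the hump (up to 6 N), then the drop after the snap, then a hard stop. I back off and look.

```bash
python3 - <<'E'
from act import *
ex=np.array([np.cos(PC[2]),np.sin(PC[2]),0])
c=r.current_tool_pos(); r.move_linear(c-.008*ex,vel=.05); c=r.current_tool_pos(); r.move_linear([c[0],c[1],.2]); r.move_to([.4,.05,.3],quat(0)); r.sleep(.3)
A=[]
for n,(x0,y0,x1,y1) in(('top',(290,165,440,245)),('scene',(190,175,345,245))):
    a=grab(n)['pixels'][y0:y1,x0:x1,::-1]
    A.append(cv2.convertScaleAbs(cv2.resize(np.ascontiguousarray(a),(780,390),interpolation=cv2.INTER_CUBIC)[:300],alpha=1.4))
cv2.imwrite('pics/fin.png',np.vstack(A)); print(r.current_t(),np.round(r.current_contact_force(),1))
E
```

```text
73.85 [ 0.5 -0.3  0.1]
```

View pics/fin.png

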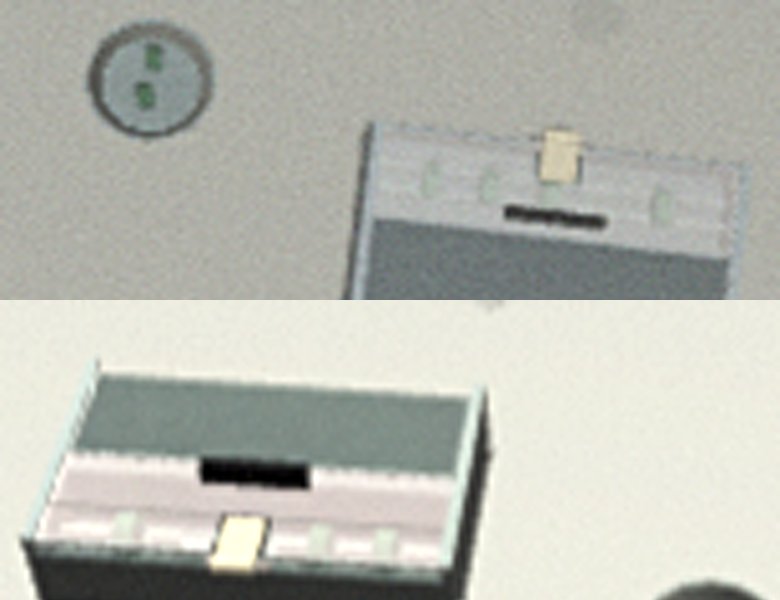

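The cover is fully home: its tab, at (560,155) in the top crop, is over the far wall's ledge. The wheels stand upright beneath it, and both worn wheels are in the dish at (152,57) and (145,95).

```bash
python3 -c "
from cell import r
print(r.hand_in())"
```

```text
the job is handed in; nothing more can be done
None
```

I handed the job in at about 74 s (no verdict was returned): both worn wheels are in the scrap dish, the three new wheels stand in notches 0, 3 and 4 beside the good one, and the cover is pushed home with its tab down behind the ledge.

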